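# Unstack the lids and close the canisters

## Task

The four washed steel canisters are dry and the lids made for them are stacked on the worktop. Take the stack apart and close every canister with its own lid, sitting level and fully down. Leave the canisters standing where they are, do not knock over or push aside the kitchen timer among them, and let go of everything.

Things in the scene. Friction and masses are not known exactly. Their poses are not given: they have to be found in the camera images.
- canister_100: The largest of four open, empty round stainless canisters: 100 mm across outside, 62 mm tall, wall 2.5 mm, the lip drawn in by 2 mm; loose, about 420 g. Origin: centre of its underside; z up; rotationally symmetric.
- canister_82: The second largest of four open, empty round stainless canisters: 82 mm across outside, 56 mm tall, wall 2.5 mm, the lip drawn in by 2 mm; loose, about 366 g. Origin: centre of its underside; z up; rotationally symmetric.
- canister_64: The second smallest of four open, empty round stainless canisters: 64 mm across outside, 50 mm tall, wall 2.5 mm, the lip drawn in by 2 mm; loose, about 312 g. Origin: centre of its underside; z up; rotationally symmetric.
- canister_46: The smallest of four open, empty round stainless canisters: 46 mm across outside, 44 mm tall, wall 2.5 mm, the lip drawn in by 2 mm; loose, about 258 g. Origin: centre of its underside; z up; rotationally symmetric.
- lid_100: The largest steel lid, for the 100 mm canister; bottom of the stack, standing on the worktop. Inverted dish 23 mm tall, 20 deep inside; flat top 110 across, skirt widening to 120 at the mouth (115 inside). Upright black round knob to grip, 25 across, 17 tall (z 23 to 40). Origin: centre of the mouth; z up. Seated: origin 42 mm above the canister's, 4 mm side play. 130 g.
- lid_82: The second largest steel lid, for the 82 mm canister; second from the bottom. Inverted dish 23 mm tall, 20 deep inside; flat top 92 across, skirt widening to 102 at the mouth (97 inside). Upright black round knob to grip, 25 across, 17 tall (z 23 to 40). Origin: centre of the mouth; z up. Seated: origin 36 mm above the canister's, 4 mm side play. 110 g. Stands on the next lid, hiding its knob.
- lid_64: The second smallest steel lid, for the 64 mm canister; third from the bottom. Inverted dish 23 mm tall, 20 deep inside; flat top 74 across, skirt widening to 84 at the mouth (79 inside). Upright black round knob to grip, 25 across, 17 tall (z 23 to 40). Origin: centre of the mouth; z up. Seated: origin 30 mm above the canister's, 4 mm side play. 90 g. Stands on the next lid, hiding its knob.
- lid_46: The smallest steel lid, for the 46 mm canister; top of the stack. Inverted dish 23 mm tall, 20 deep inside; flat top 56 across, skirt widening to 66 at the mouth (61 inside). Upright black round knob to grip, 25 across, 17 tall (z 23 to 40). Origin: centre of the mouth; z up. Seated: origin 24 mm above the canister's, 4 mm side play. 71 g. Stands on the next lid, hiding its knob.
- kitchen_timer: A loose white box-shaped wind-up kitchen timer with a red dial, 62 x 66 x 66 mm, about 110 g, standing among the canisters (a similar one stands on the next table); not part of the job. Origin: centre of its underside; z up; the dial faces its -x.
There are look-alikes about, which are no part of the job. What is shaped like the kitchen_timer but pink is not meant.

How it is judged:
By the outcome, as a careful person would: the job done as asked, in the order asked, and still so for the second after the job is handed in, with the robot touching nothing.
It also fails if it takes over 104 s, if anything falls off the work surface, if the arm or the gripper's body presses on something with over 40 N, if the wrist force passes 120 N, or if a joint passes its speed limit or range.

## Robot

A 6-joint arm with a two-finger parallel gripper is mounted at the origin on a cart in front of the work surface, level with it; the furniture and walls round the work are solid. World frame = base frame: x ahead of the robot, y to its left, z up, the work surface at z = 0. Lengths are in m, angles in rad, forces in N, time in s.
With the tool pointing down it reaches from about 0.375 to 0.9 m from the base axis. Payload 3.1 kg.
Tool frame: the origin (TCP) lies at the centre of the arm's flange, where the gripper is bolted on; the fingertips stand robot.tip_extent ahead of it and the grasp point (between the pads) lies 164 mm ahead of it (robot.tip_extent is the distance from the TCP to the fingertips, in m); z points along the fingers, y is the line along which they close (so a half turn about z gives the same grasp; the last joint's range is limited). The gripper opens to 87 mm and grips with 3 to 60 N. Pads are 19 mm wide; open, the fingers measure 117 mm over their backs; the gripper's body (75 mm by 190 mm) begins 51 mm behind the grasp point.
Start: joints at [0.951, 0.527, 1.433, -0, 1.181, -0.178], TCP at [0.267, 0.565, 0.405] pointing down, gripper open.
Joint ranges: [-3.08, 3.08], [-0.75, 2.2], [0.22, 2.44], [-1.43, 4.57], [0, 2.65], [-2.85, 2.85]. Speed limits (rad/s): [2.79, 2.79, 3.14, 3.14, 3.14, 3.14].

## Interface

Orientations are given as a unit quaternion [x, y, z, w].
In Python, from rig import get_obs, camera, hand_in, cut_out, robot gives the robot as it stands.
- The arm moves only by the tool step_arm, never from a script. Its argument "rows" is a list of rows, each a list of 6 numbers: the shift along the world's x, y, z in m, then the turn, a rotation vector about the world's x, y, z in degrees. A call has 1 to 12 rows; each row shifts and turns the commanded pose from where the row before left it; what a row does not reach is not made up. A row lasts 1/8 s, in which the tool goes at most 62.5 mm and 10.7 degrees, less where a joint would pass 70% of its speed; a pose out of reach is approached as far as the arm can. A call is refused whole if a number of a shift passes 0.0625 or a number of a turn 10.7, either way. A call with a gripper value outside its range is refused whole. "jaw" is the finger opening in m, from 0 to 0.087, set as the call begins (left out, the last holds). The fingers move at their own pace and stop on an object; "squeeze" is the grip in N (left out, the last holds). Time passes only in rows, so rows that do not move let the fingers close. It gives the time, the measured TCP pose, the force, the opening and the grip force at its end, in the units of the state.
- get_obs(): the state, without advancing time (a new reading comes with each control period).
- camera(name): name is "scene" or "top"; returns a dict with "pixels" (384x512x3 uint8, blue, green, red), "depth" (384x512 float32, m along the optical axis (not along the pixel's ray), 0 where there is no reading), "fov_y" (degrees; the focal length in pixels is half the picture's height over the tangent of half this angle, whatever the lens; pixels are square), "cx", "cy" (the principal point, pixels), "k1" (the pictures are not rectified: a ray, as slopes to the right and down, at radius r is drawn at 1 + k1 r^2 times it, then the intrinsics apply), "extrinsics" (4x4, takes a point from camera to world coordinates). Camera axes: x right, y up, looking along -z (the intrinsics and any distortion apply to the point x, -y, -z); pixel columns grow to the right and rows downward; lengths in m; the calibration is good to about 2 mm. A picture is of the moment at which its call begins.
- hand_in(): hands the job in; it is judged then, once.
Trained networks look in the newest picture that a camera, given by its name, has taken for a name from the list of things; names that differ only in an ending like _2 or _b are one class to them, and where a whole thing is asked for, a point or a joint stands for the part that bears it (a point fixed in the world has none). Each returns a list of dicts, best first, with "confidence" (0 to 1); they miss things now and then, are a little off and sometimes report something else, mostly with a low value. They report only what shows in the picture. A call takes as long as a camera call. They do not tell look-alikes from the thing itself.
- cut_out(label, camera): "region" (384x512 bool, what is visible of it) and "extent" ([centre column, centre row, width, height] in pixels, round what is visible of it).
The state is a dict: "time": time; "q": joint angles; "joint_velocities": joint speeds; "joint_torque": joint torques, N m; "position": TCP position; "tool_rot": TCP orientation; "ft_force": force on the tool from outside, world axes, zero at the start; "moment": the same for the moment, N m; "grip_width": finger opening in m; "grip_force": force on a finger pad.
Only numpy, scipy, OpenCV 4.12 (cv2) and the standard library are available. Lean on these libraries where they do the work, as an engineer would, in place of code of your own. Each camera call takes 0.05 s, during which the arm holds its last target. There are 200 camera calls.

## Working session

There is one attempt and no reset: what is moved stays moved. The work goes in short steps, Python scripts to look and compute and a tool call to move; the robot and the scene stay as the last step left them, time stands still between calls to the robot, and variables do not carry over. Pictures are saved under pics/ and viewed, at most 14 in all, crops included, and the job is handed in when it is done.

Besides the shell and the picture viewer there is one more tool, called as name(argument=value, ...), one argument or row to a line, values as JSON. step_arm: Moves the arm, as the interface text tells. Its arguments: {"type":"object","properties":{"rows":{"type":"array"},"jaw":{"type":"number"},"squeeze":{"type":"number"}},"required":["rows"]}

```bash
mkdir -p pics
cat > h.py <<'E'
from rig import get_obs, camera, hand_in, cut_out, robot
import numpy as np, cv2
def cloud(c):
    H,W=c["depth"].shape; f=H/2/np.tan(np.radians(c["fov_y"])/2)
    K=np.array([[f,0,c["cx"]],[0,f,c["cy"]],[0,0,1.]])
    uv=np.stack(np.meshgrid(np.arange(W),np.arange(H)),-1).reshape(-1,1,2).astype(float)
    s=cv2.undistortPoints(uv,K,np.array([c["k1"],0,0,0,0.]))[:,0].reshape(H,W,2)
    d=c["depth"]; P=np.stack([s[...,0]*d,-s[...,1]*d,-d,np.ones_like(d)],-1)@c["extrinsics"].T
    P=P[...,:3]; P[d<=0]=np.nan; return P
E
python3 - <<'E'
from h import *
print(get_obs(), robot.tip_extent)
for n in ("scene","top"):
    c=camera(n); cv2.imwrite(f"pics/{n}0.png",c["pixels"]); np.save(n+"0.npy",cloud(c)); print(n,c["fov_y"],c["k1"],c["extrinsics"].round(3).tolist())
    for l in "canister_100 canister_82 canister_64 canister_46 lid_100 lid_82 lid_64 lid_46 kitchen_timer".split():
        P=cloud(c)
        for r in cut_out(l,n)[:3]:
            p=P[r["region"]]; p=p[~np.isnan(p[:,0])]
            print(l,round(r["confidence"],2),np.round(r["extent"]),len(p), np.percentile(p,[2,50,98],axis=0).round(3).tolist() if len(p) else '')
E
```

```text
{'time': 0.0, 'q': array([ 9.50469922e-01,  5.28470948e-01,  1.43393290e+00, -5.91758439e-06,
        1.18141075e+00, -1.78492028e-01]), 'joint_velocities': array([-0.00028184,  0.00075537,  0.00049256,  0.00152566,  0.00052114,
        0.00214963]), 'joint_torque': array([ 3.17404727e-05, -4.40038204e+01, -1.76596159e+01,  6.33099256e-02,
        5.81274997e-02, -1.24259600e-04]), 'position': array([0.2670076 , 0.56469976, 0.40375854]), 'tool_rot': array([ 2.19123379e-01,  9.75696526e-01, -1.02459233e-03, -4.29507548e-04]), 'ft_force': array([-0.00825965,  0.4309724 ,  0.79937144]), 'moment': array([ 0.00902966, -0.01477121,  0.00497125]), 'grip_force': 0.0, 'grip_width': 0.08688346944736237} 0.1822
scene 56.86531223359654 -0.001540785839617678 [[0.903, 0.294, -0.313, 0.136], [-0.429, 0.594, -0.68, -0.512], [-0.014, 0.749, 0.663, 0.886], [0.0, 0.0, 0.0, 1.0]]
canister_100 0.81 [286. 212.  33.  34.] 854 [[0.552, 0.181, 0.001], [0.604, 0.237, 0.031], [0.656, 0.287, 0.064]]
canister_100 0.71 [333. 225.  19.  19.] 377 [[0.665, 0.067, 0.004], [0.697, 0.096, 0.03], [0.726, 0.129, 0.052]]

[... 5073 characters left out ...]
0.531, 0.084, 0.092], [0.562, 0.11, 0.111]]
lid_64 0.64 [318. 196.  27.  25.] 141 [[0.486, 0.036, 0.023], [0.506, 0.106, 0.042], [0.567, 0.127, 0.049]]
lid_46 0.78 [314. 203.  24.  20.] 111 [[0.474, 0.05, 0.002], [0.488, 0.106, 0.02], [0.542, 0.135, 0.027]]
lid_46 0.68 [317. 196.  23.  21.] 280 [[0.505, 0.054, 0.069], [0.531, 0.084, 0.092], [0.562, 0.11, 0.111]]
lid_46 0.64 [318. 196.  27.  25.] 141 [[0.486, 0.036, 0.023], [0.506, 0.106, 0.042], [0.567, 0.127, 0.049]]
kitchen_timer 0.78 [270. 217.  21.  20.] 262 [[0.427, 0.216, 0.039], [0.454, 0.244, 0.064], [0.481, 0.275, 0.07]]
kitchen_timer 0.73 [145. 244.  19.  23.] 323 [[0.332, 0.654, 0.019], [0.363, 0.679, 0.063], [0.393, 0.708, 0.07]]
```

Run:
```python
import cv2
for n,(x,y,w,h) in {"scene":(130,120,264,198),"top":(120,100,264,198)}.items():
    a=cv2.imread(f"pics/{n}0.png")[y:y+h,x:x+w]; cv2.imwrite(f"pics/{n}0c.png",cv2.resize(a,None,fx=3,fy=3,interpolation=cv2.INTER_CUBIC))
```

```text
(no output)
```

View pics/scene0c.png

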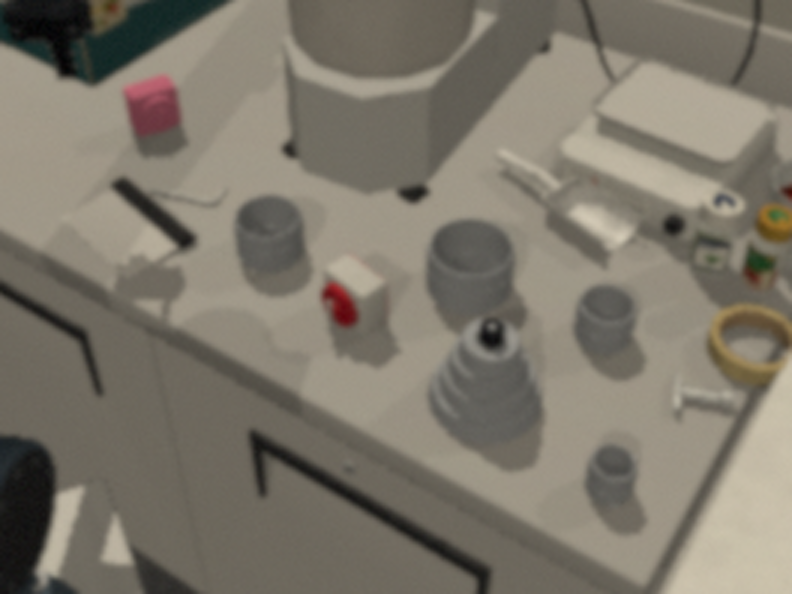

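View pics/top0c.png

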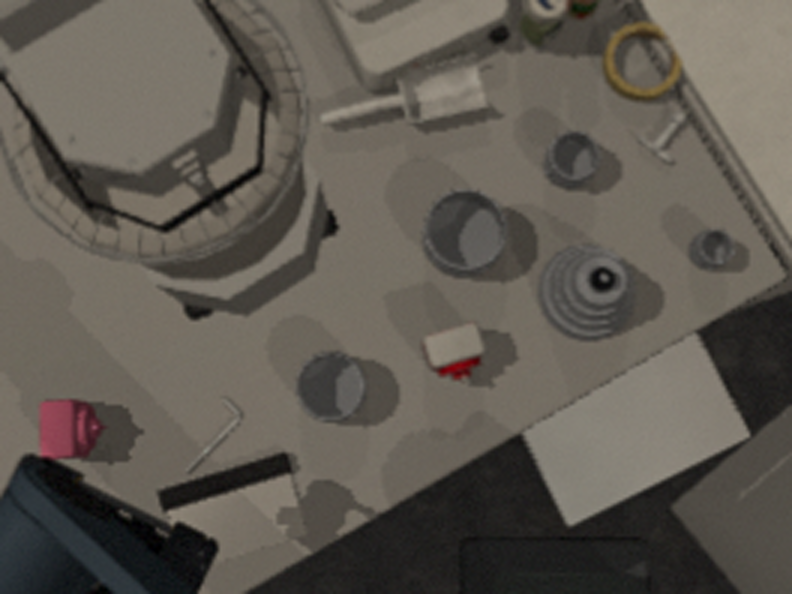

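```bash
cat >> h.py <<'E'
from scipy.optimize import least_squares
def ring(P,xy,zlo,zhi,R,rad):
    p=P.reshape(-1,3); p=p[~np.isnan(p[:,0])]
    p=p[(p[:,2]>zlo)&(p[:,2]<zhi)&(np.hypot(*(p[:,:2]-xy).T)<rad)]
    best=None
    for dx in (-.01,0,.01):
        for dy in (-.01,0,.01):
            s=least_squares(lambda c:np.hypot(p[:,0]-c[0],p[:,1]-c[1])-R,np.array(xy)+[dx,dy],loss='soft_l1',f_scale=.0015)
            if best is None or s.cost<best.cost: best=s
    r=np.hypot(*(p[:,:2]-best.x).T)-R
    return best.x.round(4),len(p),round(float(np.median(abs(r))),4),round(float(np.median(p[:,2])),4)
E
python3 - <<'E'
from h import *
C={100:((.602,.234),.062),82:((.415,.387),.056),64:((.694,.1),.05),46:((.59,-.065),.044)}
for n in ("scene","top"):
    P=np.load(n+"0.npy")
    for k,(xy,h) in C.items():
        print(n,"can",k,ring(P,xy,h-.006,h+.006,k/2000-.003,k/2000+.02), "wall",ring(P,xy,.01,h-.008,k/2000-.001,k/2000+.015))
    for i,k in enumerate((100,82,64,46)):
        z=.023*i; print(n,"lid",k,ring(P,(.528,.08),z+.002,z+.018,(k+15)/2000,.075))
    p=P.reshape(-1,3); m=(p[:,2]>.104)&(p[:,2]<.13)&(np.hypot(p[:,0]-.53,p[:,1]-.08)<.05); print(n,"knob",p[m].mean(0).round(4),m.sum(),p[m].min(0),p[m].max(0))
    m=(p[:,2]>.06)&(p[:,2]<.08)&(np.hypot(p[:,0]-.455,p[:,1]-.24)<.06);q=p[m][:,:2].astype(np.float32);print("timer",cv2.minAreaRect(q))
E
```

```text
scene can 100 (array([0.6013, 0.2299]), 130, 0.0011, 0.0609) wall (array([0.6014, 0.2302]), 500, 0.001, 0.0331)
scene can 82 (array([0.4167, 0.3864]), 94, 0.0012, 0.0548) wall (array([0.4165, 0.387 ]), 330, 0.0011, 0.0302)
scene can 64 (array([0.6954, 0.0984]), 83, 0.0009, 0.0489) wall (array([0.6959, 0.0985]), 246, 0.001, 0.0272)
scene can 46 (array([ 0.5863, -0.0697]), 79, 0.001, 0.0429) wall (array([ 0.586 , -0.0698]), 157, 0.0008, 0.0234)
scene lid 100 (array([0.5336, 0.079 ]), 293, 0.0028, 0.0048)
scene lid 82 (array([0.5362, 0.0787]), 168, 0.0011, 0.0324)
scene lid 64 (array([0.536 , 0.0797]), 155, 0.0014, 0.0544)
scene lid 46 (array([0.5364, 0.0793]), 119, 0.0011, 0.0777)
scene knob [0.5356 0.077  0.1097] 51 [0.52487076 0.06508873 0.10476604] [0.5490319  0.09024328 0.11245937]
timer ((0.4602722227573395, 0.24280957877635956), (0.047391824424266815, 0.06703847646713257), 16.467313766479492)
top can 100 (array([0.5989, 0.2308]), 78, 0.0008, 0.061) wall (array([0.5978, 0.2309]), 137, 0.0005, 0.0335)
top can 82 (array([0.4142, 0.3873]), 68, 0.001, 0.0562) wall (array([0.4131, 0.3861]), 36, 0.0005, 0.0299)
top can 64 (array([0.6927, 0.0993]), 49, 0.0008, 0.0493) wall (array([0.6925, 0.0999]), 93, 0.0009, 0.0257)
top can 46 (array([ 0.5842, -0.071 ]), 39, 0.0008, 0.0416) wall (array([ 0.5839, -0.0708]), 54, 0.0006, 0.0218)
top lid 100 (array([0.532 , 0.0789]), 194, 0.0049, 0.0043)
top lid 82 (array([0.5341, 0.0791]), 79, 0.0011, 0.0311)
top lid 64 (array([0.5337, 0.08  ]), 72, 0.0012, 0.054)
top lid 46 (array([0.5345, 0.0789]), 57, 0.0013, 0.0772)
top knob [0.5343 0.0798 0.1091] 45 [0.52220948 0.06784164 0.10459367] [0.54582583 0.09101114 0.11545576]
timer ((0.45847195386886597, 0.24331755936145782), (0.047754574567079544, 0.06519505381584167), 17.297876358032227)
```

Run:
```python
from h import *
P=np.vstack([np.load(n+"0.npy").reshape(-1,3) for n in("scene","top")]);P=P[~np.isnan(P[:,0])]
print("rows x .3..1.0, cols y -.25...75; max z cm")
ys=np.arange(-.25,.8,.05);print("      ",*[f"{y*100:4.0f}" for y in ys])
for x in np.arange(.25,1.0,.05):
    r=[]
    for y in ys:
        m=(P[:,0]>=x)&(P[:,0]<x+.05)&(P[:,1]>=y)&(P[:,1]<y+.05)
        r.append(f"{P[m,2].max()*100:4.0f}" if m.sum() else "   .")
    print(f"{x:.2f}  ",*r)
```

```text
rows x .3..1.0, cols y -.25...75; max z cm
        -25  -20  -15  -10   -5   -0    5   10   15   20   25   30   35   40   45   50   55   60   65   70   75
0.25    -89  -88  -88  -89  -88  -88  -88  -89  -89  -89    1    1    1   61   61   59   57   56   33    1    1
0.30    -88  -88  -88  -89  -88  -89  -88  -89    0    1    1    1    1    2    2   58   57   34   34    7    1
0.35    -88  -88  -88  -88  -88  -89   -1    1    1    1    1    4    6    6    1    1    1    4    7    7    1
0.40    -88  -88  -88  -88  -88    1    1    1    1    7    7    6    6    6    1    1    1    1    1    1    1
0.45    -88  -88  -88    1    1    4    7    5    1    7    7    1    6    6   39   41    1    1    1    1    1
0.50      3    3    0    1    1    9   12   10    1    6    1    1    1   42   43   50   43   41    1    1    1
0.55      3    3    1    5    4    7   10    9    7    7    7    1   41   50   50   50   50   44    1    1    1
0.60      3    3    3    5    1    1    1    1    7    7    7    1   41   50   50   50   52   54   45    0    1
0.65     14    3    3    1    1    1    5    5    1    5    1    1   41   50   50   54   55   55   50    .    0
0.70     15   14    3    3    2    2    5    5    1    4    3    3    3   42   50   55   55   55   55    .    0
0.75     14   14    3    3    3    3    1    1    3    3    3    6    5    1   46   55   55   55   55   55    1
0.80     14    3    3    3    3    3    3   10    4    6    6    6    6    1    1   50   55   55   55   55   50
0.85      3    3    3    3    3    3   11   11   10    6    8    8    8    7    1   25   54   55   55   55   50
0.90      3    3    3    3    3    3   11   11    6    8    8    8    8    8    1   14   32   55   55    .   53
0.95      7    6    3   10   10    3   54   54   10    8    7    8    7    8    8   12    1   36   54   54   53
```

Run:
```python
from h import *
P=np.vstack([np.load(n+"0.npy").reshape(-1,3) for n in("scene","top")]);P=P[~np.isnan(P[:,0])]
m=(P[:,2]>.09)&(P[:,0]>.42)&(P[:,1]>.3); Q=P[m]
for z0,z1 in((.09,.2),(.2,.3),(.3,.4),(.4,.6)):
    q=Q[(Q[:,2]>z0)&(Q[:,2]<z1)]
    for n,c in(("82",(.415,.387)),("100",(.6,.2305)),("base",(0,0))):
        d=np.hypot(*(q[:,:2]-c).T)
        if len(d): i=np.argsort(d)[5]; print(z0,n,d[i].round(3),q[i].round(3))
    # closest along can82 by angle
    a=np.degrees(np.arctan2(q[:,1]-.387,q[:,0]-.415))
    d=np.hypot(*(q[:,:2]-(.415,.387)).T)
    print([(t,round(float(d[(a>=t)&(a<t+15)].min()),3)) for t in range(-60,120,15) if ((a>=t)&(a<t+15)).any()])
```

```text
0.09 82 0.127 [0.522 0.455 0.13 ]
0.09 100 0.167 [0.629 0.395 0.164]
0.09 base 0.688 [0.541 0.426 0.101]
[(-15, 0.668), (0, 0.135), (15, 0.127), (30, 0.126), (45, 0.129), (60, 0.19), (75, 0.484)]
0.2 82 0.136 [0.532 0.456 0.225]
0.2 100 0.175 [0.609 0.405 0.28 ]
0.2 base 0.701 [0.541 0.445 0.296]
[(-15, 0.68), (0, 0.155), (15, 0.135), (30, 0.135), (45, 0.146), (60, 0.585), (75, 0.487)]
0.3 82 0.122 [0.511 0.462 0.388]
0.3 100 0.161 [0.622 0.39  0.392]
0.3 base 0.686 [0.532 0.434 0.391]
[(-15, 0.756), (0, 0.134), (15, 0.122), (30, 0.121), (45, 0.129), (60, 0.17), (75, 0.489)]
0.4 82 0.121 [0.525 0.437 0.407]
0.4 100 0.161 [0.614 0.391 0.407]
0.4 base 0.685 [0.521 0.445 0.402]
[(-15, 0.755), (0, 0.132), (15, 0.121), (30, 0.119), (45, 0.129), (60, 0.17), (75, 0.49)]
```

step_arm(
  rows=[
    [0,-0.05,0,0,0,10],
    [0,-0.05,0,0,0,10],
    [0,-0.05,0,0,0,10],
    [0,-0.035,0,0,0,10],
    [0.04,-0.04,0,0,0,10],
    [0.04,-0.04,0,0,0,10],
    [0.04,-0.04,0,0,0,0],
    [0.038,-0.045,0,0,0,0],
    [0.038,-0.045,0,0,0,0],
    [0.038,-0.045,0,0,0,0],
    [0.034,-0.046,0,0,0,0],
    [0,0,0,0,0,0],
  ],
  jaw=0.05,
  squeeze=20,
)

```text
time: 2.5
position: [0.5319, 0.0824, 0.405]
tool_rot: [-0.282, 0.959, -0.001, 0.001]
ft_force: [-1.1, -0.1, -0.6]
grip_width: 0.05
grip_force: 0.0
```

step_arm(
  rows=[
    [0.003,-0.0035,-0.05,0,0,0],
    [0,0,-0.04,0,0,0],
    [0,0,-0.02,0,0,0],
    [0,0,-0.018,0,0,0],
    [0,0,0,0,0,0],
    [0,0,0,0,0,0],
  ],
)

```text
time: 3.25
position: [0.5319, 0.0828, 0.2773]
tool_rot: [-0.285, 0.959, 0.0, 0.0]
ft_force: [0.3, -0.2, -0.3]
grip_width: 0.0499
grip_force: 0.0
```

step_arm(
  rows=[
    [0,0,0,0,0,0],
    [0,0,0,0,0,0],
    [0,0,0,0,0,0],
    [0,0,0,0,0,0],
  ],
  jaw=0.0,
  squeeze=20,
)

```text
time: 3.75
position: [0.5326, 0.082, 0.2772]
tool_rot: [-0.285, 0.959, -0.0, 0.001]
ft_force: [0.9, -0.5, 2.3]
grip_width: 0.0242
grip_force: 20.0
```

step_arm(
  rows=[
    [0,0,0.03,0,0,0],
    [0,0,0.04,0,0,0],
    [0,0,0,0,0,0],
    [0,0,0,0,0,0],
  ],
)

```text
time: 4.25
position: [0.5316, 0.0823, 0.3461]
tool_rot: [-0.285, 0.959, 0.0, -0.001]
ft_force: [-0.7, -0.6, -1.1]
grip_width: 0.0242
grip_force: 20.0
```

Run:
```python
from h import *
for _ in range(3): print(get_obs()["position"],get_obs()["q"])
for n in ("scene","top"):
    c=camera(n); P=cloud(c); cv2.imwrite(f"pics/{n}1.png",c["pixels"])
    print(get_obs()["position"])
    for i,k in enumerate((100,82,64)):
        z=.023*i; print(n,"lid",k,ring(P,(.535,.079),z+.002,z+.018,(k+15)/2000,.075))
    print("held46",ring(P,(.535,.079),.141,.16,.0305,.05))
    print("knob64",ring(P,(.535,.079),.072,.084,.0125,.03))
```

```text
[0.53155616 0.08229299 0.34611538] [-5.42966423e-02  4.91578468e-01  1.71015368e+00  1.93139630e-04
  9.41648966e-01 -2.20246709e+00]
[0.53155616 0.08229299 0.34611538] [-5.42966423e-02  4.91578468e-01  1.71015368e+00  1.93139630e-04
  9.41648966e-01 -2.20246709e+00]
[0.53155616 0.08229299 0.34611538] [-5.42966423e-02  4.91578468e-01  1.71015368e+00  1.93139630e-04
  9.41648966e-01 -2.20246709e+00]
[0.53144524 0.0822867  0.34561429]
scene lid 100 (array([0.5352, 0.0782]), 290, 0.0025, 0.0048)
scene lid 82 (array([0.5364, 0.0783]), 171, 0.0012, 0.0319)
scene lid 64 (array([0.536 , 0.0802]), 149, 0.0013, 0.0547)
held46 (array([0.5328, 0.0845]), 139, 0.0013, 0.1505)
knob64 (array([0.5363, 0.0808]), 33, 0.0015, 0.0749)
[0.53148737 0.08227141 0.34539047]
top lid 100 (array([0.5324, 0.0821]), 134, 0.0044, 0.0045)
top lid 82 (array([0.5308, 0.0835]), 20, 0.0013, 0.0306)
top lid 64 (array([0.5341, 0.0728]), 8, 0.0008, 0.0499)
held46 (array([0.5302, 0.0838]), 28, 0.001, 0.15)
knob64 (array([0.525, 0.069]), 0, nan, nan)
  return _methods._mean(a, axis=axis, dtype=dtype,
  ret = ret.dtype.type(ret / rcount)
```

step_arm(
  rows=[
    [0.0134,-0.0386,0,0,0,0],
    [0.0134,-0.0386,0,0,0,0],
    [0.0134,-0.0386,0,0,0,0],
    [0.0133,-0.0385,0,0,0,0],
    [0,0,0,0,0,0],
    [0,0,0,0,0,0],
  ],
)

```text
time: 5.1
position: [0.585, -0.0717, 0.3453]
tool_rot: [-0.284, 0.959, 0.001, -0.001]
ft_force: [0.0, 0.1, -1.4]
grip_width: 0.0245
grip_force: 20.0
```

step_arm(
  rows=[
    [0,0,-0.04,0,0,0],
    [0,0,-0.03,0,0,0],
    [0,0,-0.02,0,0,0],
    [0,0,-0.01,0,0,0],
    [0,0,-0.006,0,0,0],
    [0,0,-0.004,0,0,0],
    [0,0,-0.002,0,0,0],
    [0,0,0,0,0,0],
  ],
)

```text
time: 6.1
position: [0.5858, -0.0721, 0.2351]
tool_rot: [-0.285, 0.959, -0.0, 0.0]
ft_force: [-0.2, 0.4, -0.4]
grip_width: 0.0242
grip_force: 20.0
```

Nearly seated (expected 0.2323), no contact yet; go on gently.

step_arm(
  rows=[
    [0,0,-0.001,0,0,0],
    [0,0,-0.001,0,0,0],
    [0,0,-0.0005,0,0,0],
    [0,0,0,0,0,0],
  ],
)

```text
time: 6.6
position: [0.5857, -0.0721, 0.2323]
tool_rot: [-0.285, 0.959, -0.0, -0.0]
ft_force: [-1.3, -0.5, -0.5]
grip_width: 0.0243
grip_force: 20.0
```

step_arm(
  rows=[
    [0,0,-0.001,0,0,0],
    [0,0,0,0,0,0],
    [0,0,0,0,0,0],
  ],
)

```text
time: 6.98
position: [0.5857, -0.0721, 0.2322]
tool_rot: [-0.285, 0.959, -0.0, 0.0]
ft_force: [-1.3, -0.3, 6.0]
grip_width: 0.0242
grip_force: 20.0
```

step_arm(
  rows=[
    [0,0,0,0,0,0],
    [0,0,0,0,0,0],
    [0,0,0,0,0,0],
    [0,0,0.02,0,0,0],
    [0,0,0.05,0,0,0],
    [-0.0127,0.0377,0.01,0,0,0],
    [-0.0127,0.0377,0,0,0,0],
    [-0.0127,0.0376,0,0,0,0],
    [-0.0126,0.0376,0,0,0,0],
    [0,0,0,0,0,0],
    [0,0,0,0,0,0],
  ],
  jaw=0.05,
)

```text
time: 8.35
position: [0.5354, 0.0784, 0.3113]
tool_rot: [-0.285, 0.959, -0.0, 0.0]
ft_force: [0.7, -0.4, -0.3]
grip_width: 0.05
grip_force: 0.0
```

Run:
```python
from h import *
for n in ("scene","top"):
    c=camera(n); P=cloud(c)
    print("seated46 (expect z mid ~.034)",ring(P,(.585,-.071),.026,.042,.0305,.045))
    p=P.reshape(-1,3); m=(np.hypot(p[:,0]-.585,p[:,1]+.071)<.024)&(np.hypot(p[:,0]-.585,p[:,1]+.071)>.016)&(p[:,2]>.03)
    q=p[m]; 
    if len(q)>5: print("top z",np.median(q[:,2]), np.linalg.lstsq(np.c_[q[:,:2]-(.585,-.071),np.ones(len(q))],q[:,2],rcond=None)[0])
    for i,k in enumerate((100,82,64)):
        z=.023*i; print(n,"lid",k,ring(P,(.535,.079),z+.002,z+.018,(k+15)/2000,.075))
```

```text
seated46 (expect z mid ~.034) (array([ 0.587 , -0.0705]), 106, 0.001, 0.0333)
top z 0.04805752284532239 [0.01399885 0.01056721 0.04827321]
scene lid 100 (array([0.5343, 0.0785]), 300, 0.0027, 0.0046)
scene lid 82 (array([0.5359, 0.0783]), 168, 0.0012, 0.0322)
scene lid 64 (array([0.5362, 0.0798]), 132, 0.0011, 0.055)
seated46 (expect z mid ~.034) (array([ 0.5846, -0.073 ]), 16, 0.0012, 0.0323)
top lid 100 (array([0.533 , 0.0814]), 109, 0.0032, 0.0043)
top lid 82 (array([0.5324, 0.0818]), 18, 0.0016, 0.0285)
top lid 64 (array([0.5118, 0.0968]), 5, 0.0012, 0.0509)
```

step_arm(
  rows=[
    [0,0,-0.03,0,0,0],
    [0,0,-0.02,0,0,0],
    [0,0,-0.0075,0,0,0],
    [0,0,0,0,0,0],
    [0,0,0,0,0,0],
  ],
)

```text
time: 9.07
position: [0.5355, 0.0782, 0.2544]
tool_rot: [-0.284, 0.959, -0.0, 0.001]
ft_force: [-0.7, 0.6, 0.1]
grip_width: 0.0501
grip_force: 0.0
```

step_arm(
  rows=[
    [0,0,0,0,0,0],
    [0,0,0,0,0,0],
    [0,0,0,0,0,0],
    [0,0,0,0,0,0],
  ],
  jaw=0.0,
)

```text
time: 9.57
position: [0.535, 0.0786, 0.254]
tool_rot: [-0.285, 0.959, -0.0, 0.0]
ft_force: [-0.2, -0.4, 2.0]
grip_width: 0.0246
grip_force: 20.0
```

step_arm(
  rows=[
    [0,0,0.03,0,0,0],
    [0,0,0.04,0,0,0],
    [0,0,0,0,0,0],
    [0,0,0,0,0,0],
  ],
)

```text
time: 10.07
position: [0.5345, 0.0786, 0.3233]
tool_rot: [-0.285, 0.959, 0.0, -0.001]
ft_force: [0.0, 1.0, -1.3]
grip_width: 0.0244
grip_force: 20.0
```

```bash
cat > held.py <<'E'
from h import *
import sys
k=int(sys.argv[1]); cxy=np.array(eval(sys.argv[2])); o=get_obs()["position"]; z=o[2]-.2083
for n in ("scene","top"):
    P=cloud(camera(n))
    print(n,"held",ring(P,o[:2],z+.002,z+.018,(k+15)/2000,.05+k/4000))
    h={100:.062,82:.056,64:.05}[k]
    print("can",ring(P,cxy,h-.006,h+.006,k/2000-.003,k/2000+.02))
    for i,j in enumerate((100,82,64)):
        if j<k: print("left",j,ring(P,(.535,.079),.023*i+.002,.023*i+.018,(j+15)/2000,.075))
        elif j>k: print("left",j,ring(P,(.535,.079),.023*i+.002,.023*i+.018,(j+15)/2000,.075))
E
python3 held.py 64 "(.694,.099)"
```

```text
scene held (array([0.5355, 0.0801]), 134, 0.0009, 0.1247)
can (array([0.6956, 0.0986]), 80, 0.0009, 0.0493)
left 100 (array([0.5352, 0.0785]), 282, 0.0023, 0.0049)
left 82 (array([0.5362, 0.0783]), 170, 0.0013, 0.0325)
top held (array([0.5324, 0.0783]), 6, 0.0007, 0.1298)
can (array([0.693 , 0.0993]), 47, 0.0005, 0.0487)
left 100 (array([0.5332, 0.0818]), 120, 0.005, 0.0043)
left 82 (array([0.5312, 0.0835]), 26, 0.0018, 0.0308)
```

step_arm(
  rows=[
    [0.04,0.005,0,0,0,0],
    [0.04,0.005,0,0,0,0],
    [0.04,0.0045,0,0,0,0],
    [0.04,0.0045,0,0,0,0],
    [0,0,0,0,0,0],
    [0,0,-0.03,0,0,0],
    [0,0,-0.02,0,0,0],
    [0,0,-0.015,0,0,0],
    [0,0,-0.009,0,0,0],
    [0,0,-0.006,0,0,0],
    [0,0,0,0,0,0],
    [0,0,0,0,0,0],
  ],
)

```text
time: 11.68
position: [0.6953, 0.0975, 0.2445]
tool_rot: [-0.285, 0.959, -0.0, 0.001]
ft_force: [0.8, 0.5, -0.5]
grip_width: 0.0246
grip_force: 20.0
```

step_arm(
  rows=[
    [0,0,-0.002,0,0,0],
    [0,0,-0.002,0,0,0],
    [0,0,-0.001,0,0,0],
    [0,0,0,0,0,0],
    [0,0,0,0,0,0],
  ],
)

```text
time: 12.3
position: [0.695, 0.0975, 0.2387]
tool_rot: [-0.285, 0.959, 0.0, -0.0]
ft_force: [0.1, -0.2, -0.9]
grip_width: 0.0244
grip_force: 20.0
```

step_arm(
  rows=[
    [0,0,-0.0013,0,0,0],
    [0,0,0,0,0,0],
    [0,0,0,0,0,0],
  ],
)

```text
time: 12.68
position: [0.6951, 0.0976, 0.238]
tool_rot: [-0.285, 0.959, -0.0, 0.0]
ft_force: [-1.1, 0.7, 3.0]
grip_width: 0.0245
grip_force: 20.0
```

step_arm(
  rows=[
    [0,0,0,0,0,0],
    [0,0,0,0,0,0],
    [0,0,0,0,0,0],
    [0,0,0.02,0,0,0],
    [0,0,0.03,0,0,0],
    [-0.04,-0.005,0,0,0,0],
    [-0.04,-0.005,0,0,0,0],
    [-0.04,-0.005,0,0,0,0],
    [-0.04,-0.005,0,0,0,0],
    [0,0,0,0,0,0],
    [0,0,0,0,0,0],
  ],
  jaw=0.05,
)

```text
time: 14.05
position: [0.5363, 0.0774, 0.2888]
tool_rot: [-0.285, 0.959, -0.001, 0.002]
ft_force: [0.6, -0.7, -0.6]
grip_width: 0.0497
grip_force: 0.0
```

```bash
cat > seat.py <<'E'
from h import *
import sys
k=int(sys.argv[1]); c=np.array(eval(sys.argv[2])); o={100:.042,82:.036,64:.03,46:.024}[k]
for n in ("scene","top"):
    P=cloud(camera(n)); print(n,"seated",ring(P,c,o+.002,o+.018,(k+15)/2000,.02+k/2000))
    p=P.reshape(-1,3); r=np.hypot(*(p[:,:2]-c).T); q=p[(r<k/2000+.001)&(r>.017)&(p[:,2]>o+.01)&(p[:,2]<o+.04)]
    if len(q)>8: print("top z",np.median(q[:,2]).round(4),"want",o+.023,"slope",np.linalg.lstsq(np.c_[q[:,:2]-c,np.ones(len(q))],q[:,2],rcond=None)[0].round(3))
E
python3 seat.py 64 "(.695,.099)"
```

```text
scene seated (array([0.6964, 0.099 ]), 92, 0.0011, 0.0398)
top z 0.0541 want 0.053 slope [0.002 0.019 0.054]
top seated (array([0.6938, 0.099 ]), 69, 0.001, 0.0415)
top z 0.0528 want 0.053 slope [-0.002 -0.002  0.053]
```

Lid 64 is seated. Next lid 82.

step_arm(
  rows=[
    [0,0,-0.03,0,0,0],
    [0,0,-0.02,0,0,0],
    [0,0,-0.0075,0,0,0],
    [0,0,0,0,0,0],
    [0,0,0,0,0,0],
  ],
)

```text
time: 14.78
position: [0.5355, 0.0776, 0.2305]
tool_rot: [-0.285, 0.959, -0.0, 0.001]
ft_force: [0.2, -0.5, -0.1]
grip_width: 0.05
grip_force: 0.0
```

step_arm(
  rows=[
    [0,0,0,0,0,0],
    [0,0,0,0,0,0],
    [0,0,0,0,0,0],
    [0,0,0,0,0,0],
  ],
  jaw=0.0,
)

```text
time: 15.28
position: [0.535, 0.0775, 0.2301]
tool_rot: [-0.285, 0.959, -0.0, 0.0]
ft_force: [-0.4, -0.1, 1.6]
grip_width: 0.0242
grip_force: 20.0
```

step_arm(
  rows=[
    [0,0,0.03,0,0,0],
    [0,0,0.05,0,0,0],
    [0,0,0.03,0,0,0],
    [0,0,0,0,0,0],
    [0,0,0,0,0,0],
  ],
)

```text
time: 15.9
position: [0.5343, 0.0776, 0.339]
tool_rot: [-0.285, 0.959, 0.0, -0.001]
ft_force: [-0.3, 0.0, -1.9]
grip_width: 0.0244
grip_force: 20.0
```

```bash
python3 held.py 82 "(.415,.387)"
```

```text
scene held (array([0.5349, 0.079 ]), 174, 0.001, 0.141)
can (array([0.4164, 0.3867]), 95, 0.0011, 0.0544)
left 100 (array([0.5352, 0.0787]), 287, 0.0024, 0.0051)
left 64 (array([0.525, 0.069]), 0, nan, nan)
top held (array([0.5326, 0.0794]), 21, 0.0006, 0.1419)
can (array([0.4143, 0.3873]), 71, 0.001, 0.0554)
left 100 (array([0.5316, 0.0822]), 129, 0.0045, 0.0048)
left 64 (array([0.525, 0.069]), 0, nan, nan)
  return _methods._mean(a, axis=axis, dtype=dtype,
  ret = ret.dtype.type(ret / rcount)
```

step_arm(
  rows=[
    [-0.0169,0.044,0,0,0,0],
    [-0.0169,0.044,0,0,0,0],
    [-0.0169,0.044,0,0,0,0],
    [-0.0169,0.044,0,0,0,0],
    [-0.0169,0.044,0,0,0,0],
    [-0.0169,0.044,0,0,0,0],
    [-0.0169,0.044,0,0,0,0],
    [0,0,0,0,0,0],
    [0,0,0,0,0,0],
  ],
)

```text
time: 17.12
position: [0.4164, 0.3852, 0.3387]
tool_rot: [-0.285, 0.959, -0.001, -0.001]
ft_force: [0.0, -1.2, -0.6]
grip_width: 0.0242
grip_force: 20.0
```

```bash
python3 held.py 82 "(.415,.387)" 2>/dev/null
```

```text
scene held (array([0.4174, 0.3858]), 131, 0.0012, 0.1412)
can (array([0.4166, 0.3865]), 100, 0.0011, 0.0544)
left 100 (array([0.5353, 0.0789]), 282, 0.0022, 0.0053)
left 64 (array([0.525, 0.069]), 0, nan, nan)
top held (array([0.4149, 0.3851]), 31, 0.0008, 0.1405)
can (array([0.405, 0.377]), 0, nan, nan)
left 100 (array([0.5339, 0.0792]), 185, 0.0057, 0.0045)
left 64 (array([0.525, 0.069]), 0, nan, nan)
```

step_arm(
  rows=[
    [-0.0005,0.001,-0.035,0,0,0],
    [0,0,-0.025,0,0,0],
    [0,0,-0.015,0,0,0],
    [0,0,-0.008,0,0,0],
    [0,0,-0.005,0,0,0],
    [0,0,-0.002,0,0,0],
    [0,0,-0.002,0,0,0],
    [0,0,-0.001,0,0,0],
    [0,0,0,0,0,0],
    [0,0,0,0,0,0],
  ],
)

```text
time: 18.48
position: [0.4162, 0.3866, 0.2471]
tool_rot: [-0.285, 0.959, 0.0, 0.0]
ft_force: [-0.1, 0.1, -0.5]
grip_width: 0.0241
grip_force: 20.0
```

step_arm(
  rows=[
    [0,0,-0.001,0,0,0],
    [0,0,-0.001,0,0,0],
    [0,0,0,0,0,0],
    [0,0,0,0,0,0],
  ],
)

```text
time: 18.98
position: [0.4162, 0.3865, 0.2449]
tool_rot: [-0.285, 0.959, -0.0, -0.0]
ft_force: [0.7, 0.8, -0.9]
grip_width: 0.0247
grip_force: 20.0
```

step_arm(
  rows=[
    [0,0,-0.001,0,0,0],
    [0,0,-0.001,0,0,0],
    [0,0,0,0,0,0],
    [0,0,0,0,0,0],
  ],
)

```text
time: 19.48
position: [0.4162, 0.3865, 0.2431]
tool_rot: [-0.285, 0.959, 0.0, 0.0]
ft_force: [-0.8, 0.2, 1.5]
grip_width: 0.0243
grip_force: 20.0
```

step_arm(
  rows=[
    [0,0,0,0,0,0],
    [0,0,0,0,0,0],
    [0,0,0,0,0,0],
    [0,0,0.02,0,0,0],
    [0,0,0.04,0,0,0],
  ],
  jaw=0.05,
)

```text
time: 20.1
position: [0.4157, 0.3861, 0.302]
tool_rot: [-0.285, 0.959, -0.001, -0.002]
ft_force: [-0.7, 0.1, 0.9]
grip_width: 0.0494
grip_force: 0.0
```

step_arm(
  rows=[
    [0.0169,-0.0441,0,0,0,0],
    [0.0169,-0.0441,0,0,0,0],
    [0.0169,-0.0441,0,0,0,0],
    [0.0169,-0.0441,0,0,0,0],
    [0.0169,-0.0441,0,0,0,0],
    [0.0169,-0.0441,0,0,0,0],
    [0.0169,-0.0441,0,0,0,0],
    [0,0,0,0,0,0],
    [0,0,0,0,0,0],
  ],
)

```text
time: 21.22
position: [0.5341, 0.078, 0.3028]
tool_rot: [-0.284, 0.959, 0.0, -0.0]
ft_force: [-0.3, 0.0, 0.0]
grip_width: 0.0502
grip_force: 0.0
```

```bash
python3 seat.py 82 "(.4155,.387)"
python3 - <<'E'
from h import *
for n in ("scene","top"):
    P=cloud(camera(n)); print(ring(P,(.535,.078),.002,.018,.0575,.075),ring(P,(.535,.078),.026,.037,.0125,.03))
E
```

```text
scene seated (array([0.4176, 0.3882]), 116, 0.0012, 0.0458)
top z 0.0603 want 0.059 slope [ 0.003 -0.006  0.06 ]
top seated (array([0.4149, 0.3876]), 68, 0.0009, 0.0477)
top z 0.0587 want 0.059 slope [0.007 0.001 0.059]
(array([0.5352, 0.0782]), 278, 0.0025, 0.005) (array([0.537 , 0.0785]), 25, 0.0013, 0.028)
(array([0.5328, 0.0825]), 117, 0.0045, 0.0035) (array([0.5469, 0.0736]), 8, 0.0015, 0.0274)
```

Good. Pick lid 100.

step_arm(
  rows=[
    [0.0005,-0.0005,-0.04,0,0,0],
    [0,0,-0.03,0,0,0],
    [0,0,-0.02,0,0,0],
    [0,0,-0.0045,0,0,0],
    [0,0,0,0,0,0],
    [0,0,0,0,0,0],
  ],
)

```text
time: 22.18
position: [0.5353, 0.0776, 0.2094]
tool_rot: [-0.285, 0.959, -0.0, 0.001]
ft_force: [-0.3, -0.2, 0.5]
grip_width: 0.0502
grip_force: 0.0
```

step_arm(
  rows=[
    [0,0,0,0,0,0],
    [0,0,0,0,0,0],
    [0,0,0,0,0,0],
    [0,0,0,0,0,0],
  ],
  jaw=0.0,
)

```text
time: 22.68
position: [0.535, 0.0773, 0.2086]
tool_rot: [-0.285, 0.959, 0.0, 0.0]
ft_force: [-0.1, 0.0, 2.0]
grip_width: 0.0238
grip_force: 20.0
```

step_arm(
  rows=[
    [0,0,0.03,0,0,0],
    [0,0,0.05,0,0,0],
    [0,0,0.03,0,0,0],
    [0,0,0,0,0,0],
    [0,0,0,0,0,0],
  ],
)

```text
time: 23.3
position: [0.5343, 0.0774, 0.3173]
tool_rot: [-0.285, 0.959, 0.0, -0.001]
ft_force: [-0.4, -0.6, -1.5]
grip_width: 0.0243
grip_force: 20.0
```

```bash
python3 held.py 100 "(.6,.2305)" 2>/dev/null
```

```text
scene held (array([0.5349, 0.0788]), 198, 0.001, 0.1192)
can (array([0.601 , 0.2308]), 34, 0.0008, 0.0609)
left 82 (array([0.525, 0.069]), 0, nan, nan)
left 64 (array([0.525, 0.069]), 0, nan, nan)
top held (array([0.532 , 0.0782]), 36, 0.0011, 0.1205)
can (array([0.5988, 0.2308]), 85, 0.0008, 0.0604)
left 82 (array([0.525, 0.069]), 0, nan, nan)
left 64 (array([0.525, 0.069]), 0, nan, nan)
```

step_arm(
  rows=[
    [0.0166,0.0381,0,0,0,0],
    [0.0166,0.0381,0,0,0,0],
    [0.0166,0.0381,0,0,0,0],
    [0.0166,0.0381,0,0,0,0],
    [0,0,0,0,0,0],
    [0,0,0,0,0,0],
  ],
)

```text
time: 24.15
position: [0.6006, 0.2294, 0.3166]
tool_rot: [-0.285, 0.959, -0.0, -0.002]
ft_force: [-0.6, 0.0, -1.1]
grip_width: 0.0246
grip_force: 20.0
```

```bash
python3 held.py 100 "(.6,.2305)" 2>/dev/null
```

```text
scene held (array([0.6007, 0.2304]), 168, 0.0012, 0.1184)
can (array([0.6013, 0.2296]), 83, 0.0009, 0.061)
left 82 (array([0.525, 0.069]), 0, nan, nan)
left 64 (array([0.525, 0.069]), 0, nan, nan)
top held (array([0.598, 0.23 ]), 13, 0.0007, 0.1173)
can (array([0.59  , 0.2205]), 0, nan, nan)
left 82 (array([0.525, 0.069]), 0, nan, nan)
left 64 (array([0.525, 0.069]), 0, nan, nan)
```

step_arm(
  rows=[
    [0.0005,0,-0.03,0,0,0],
    [0,0,-0.015,0,0,0],
    [0,0,-0.008,0,0,0],
    [0,0,-0.005,0,0,0],
    [0,0,-0.002,0,0,0],
    [0,0,-0.002,0,0,0],
    [0,0,-0.001,0,0,0],
    [0,0,-0.001,0,0,0],
    [0,0,0,0,0,0],
    [0,0,0,0,0,0],
  ],
)

```text
time: 25.5
position: [0.6019, 0.2298, 0.2545]
tool_rot: [-0.285, 0.959, -0.0, 0.0]
ft_force: [-0.1, 0.3, -1.2]
grip_width: 0.0241
grip_force: 20.0
```

step_arm(
  rows=[
    [0,0,-0.001,0,0,0],
    [0,0,-0.001,0,0,0],
    [0,0,0,0,0,0],
    [0,0,0,0,0,0],
  ],
)

```text
time: 26.0
position: [0.6019, 0.2297, 0.2524]
tool_rot: [-0.285, 0.959, -0.0, -0.0]
ft_force: [-0.6, -0.3, -1.7]
grip_width: 0.0244
grip_force: 20.0
```

step_arm(
  rows=[
    [0,0,-0.001,0,0,0],
    [0,0,-0.001,0,0,0],
    [0,0,0,0,0,0],
    [0,0,0,0,0,0],
  ],
)

```text
time: 26.5
position: [0.6019, 0.2298, 0.2507]
tool_rot: [-0.285, 0.959, -0.0, 0.0]
ft_force: [-0.1, 1.0, 1.3]
grip_width: 0.0243
grip_force: 20.0
```

step_arm(
  rows=[
    [0,0,0,0,0,0],
    [0,0,0,0,0,0],
    [0,0,0,0,0,0],
    [0,0,0.02,0,0,0],
    [0,0,0.05,0,0,0],
    [-0.02,-0.05,0.02,0,0,0],
    [-0.02,-0.05,0.02,0,0,0],
    [-0.02,-0.05,0.02,0,0,0],
    [0,0,0,0,0,0],
    [0,0,0,0,0,0],
  ],
  jaw=0.05,
)

```text
time: 27.75
position: [0.5421, 0.0798, 0.3815]
tool_rot: [-0.284, 0.959, -0.0, 0.001]
ft_force: [0.4, 0.6, 0.7]
grip_width: 0.0503
grip_force: 0.0
```

```bash
python3 seat.py 100 "(.6,.23)"; python3 seat.py 82 "(.4155,.387)";python3 seat.py 64 "(.695,.099)";python3 seat.py 46 "(.5855,-.0715)"
python3 - <<'E'
from h import *
for n,(x,y,w,h) in {"scene":(130,120,264,198),"top":(120,100,264,198)}.items():
    c=camera(n);a=c["pixels"][y:y+h,x:x+w]; cv2.imwrite(f"pics/{n}9.png",cv2.resize(a,None,fx=3,fy=3,interpolation=cv2.INTER_CUBIC))
    p=cloud(c).reshape(-1,3);m=(p[:,2]>.06)&(p[:,2]<.08)&(np.hypot(p[:,0]-.455,p[:,1]-.24)<.06);print("timer",cv2.minAreaRect(p[m][:,:2].astype(np.float32)))
E
```

```text
scene seated (array([0.6029, 0.231 ]), 140, 0.001, 0.0518)
top z 0.0664 want 0.065 slope [0.005 0.005 0.066]
top seated (array([0.6004, 0.2306]), 86, 0.001, 0.0535)
top z 0.0648 want 0.065 slope [-0.009 -0.005  0.065]
scene seated (array([0.4176, 0.388 ]), 112, 0.0011, 0.0464)
top z 0.0601 want 0.059 slope [-0.006  0.005  0.06 ]
top seated (array([0.4153, 0.3876]), 79, 0.001, 0.0479)
top z 0.0588 want 0.059 slope [-0.    -0.     0.059]
scene seated (array([0.6967, 0.0992]), 109, 0.0011, 0.0406)
top z 0.0542 want 0.053 slope [0.007 0.003 0.054]
top seated (array([0.6937, 0.0995]), 69, 0.001, 0.0416)
top z 0.0524 want 0.053 slope [-0.018  0.006  0.053]
scene seated (array([ 0.5867, -0.0704]), 109, 0.001, 0.0336)
top z 0.048 want 0.047 slope [ 0.005 -0.015  0.048]
top seated (array([ 0.5842, -0.0735]), 26, 0.0008, 0.0315)
top z 0.0469 want 0.047 slope [0.107 0.053 0.049]
timer ((0.4604630768299103, 0.24206925928592682), (0.04801192879676819, 0.06637735664844513), 17.04995346069336)
timer ((0.45778149366378784, 0.24311786890029907), (0.0488412007689476, 0.06502643972635269), 17.656089782714844)
```

View pics/scene9.png

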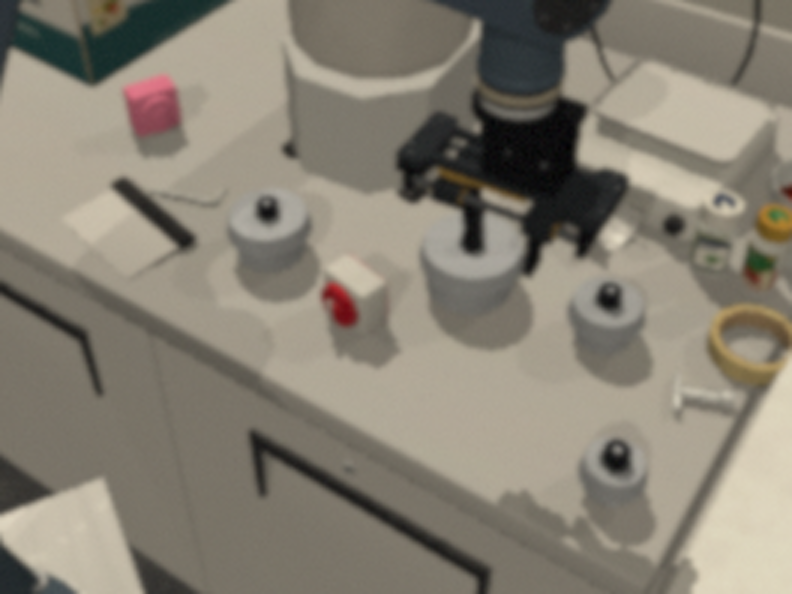

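The crop shows all four lids level on their canisters: 82 at (270,225), 100 at (472,255), 64 at (608,312) and 46 at (615,468). The timer at (355,295) has not moved, and the gripper is clear of everything.

```bash
python3 -c "from rig import hand_in; print(hand_in())"
```

```text
the job is handed in; nothing more can be done
None
```

All four canisters are closed with their own lids, measured level and fully down; the timer and canisters are where they were, the gripper is clear of everything, and the job was handed in at about 28 s (no verdict came back).

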